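# Lock the grater drum on its shaft with a linchpin

### The job

Take the linchpin out of its wooden rest and put it down into the hole in the end of the drum grater's shaft until its collar sits fully home, feeling gently for the hole because the shaft has end play, and let go of it. Then swing the pin's sprung ring down over the end of the shaft until it snaps shut under the pin's tip. Press gently throughout, and leave the timer, the lemon and the spice jar where they are.

Things in the scene. Friction and masses are not known exactly. Their poses are not given: they have to be found in the camera images.
- grater_stand: Fixed stand of a hand-cranked drum grater: grey base plate and 128 mm high column; a bare steel square shaft (26 x 26 mm, level, flat side up) points along the stand's -x, to the robot. Origin on the worktop under hole_middle; x along the shaft towards drum and column, z up. Base plate x = 25 to 210 mm, 120 mm wide, 16 mm high; nothing lies under the shaft's end. Free yaw.
- hole_middle (a point): On the shaft's top face (110 mm over the worktop), stand x = y = 0: middle of the possible hole places. The 10 mm hole goes straight down through the shaft, 14 mm from its end face, at y = 0. The stiff shaft has end play: hole and shaft lie up to 14 mm either way along x, anew each start, shown by no reading: touch down along the top from the drum side (beyond the end face is air), or look.
- drum_front (a point): Middle of the drum's front face on the shaft's axis (97 mm over the worktop), 44 mm behind hole_middle (stand x) for the shaft in mid play; the point does not follow the play. Drum 80 mm diameter, 70 mm long, studded; a hub of 40 mm diameter stands 8 mm out of its front face.
- linchpin: Steel linchpin, 100 g, upright in the rest at the start. Origin on its axis at the collar's underside, z from tip to head. Shank 8 mm, 38 mm long below the origin; collar 18 mm wide, 4 mm thick. To fit, its x must point as the stand's x, so that the open ring (towards its -x) sticks out past the shaft's free end. Seated, the origin is 110 mm over the worktop; the tip stands 12 mm out below.
- pin_tip (a point): The pin's tip, on its axis 38 mm below the linchpin's origin; the last 5 mm taper from 8 to 6.6 mm.
- grip_tab (a point): Middle of the upper part of the flat upright grip tab on the pin's head, 34 mm above the linchpin's origin: 12 mm thick along the pin's y, 22 mm wide along its x, reaching from 13 to 45 mm above the origin. Take it between its flat sides; the ring's wire lies at 5 to 9 mm above the origin, so keep the fingertips above that.
- ring (a joint): Angle of the sprung wire ring on the pin's head: 0 open, level, at right angles to the pin; 1.57 closed, hanging round the shaft, far bar under the tip. Hinge along the pin's y, 7 mm above its origin. Over-centre spring with dead centre at 0.85: below it the ring swings back open to 0, beyond it it snaps shut by itself. The resistance to closing is highest at 0 (0.14 N m, 3 to 4 N down on the far bar) and falls to nothing at 0.85.
- ring_far (a point): Middle of the ring's far bar (4 mm wire), 49 mm from the hinge. The ring is 47 mm wide. At 0 the bar lies level with the hinge. Press it down from above with the fingertips on the far bar and follow its arc about the hinge: the bar moves in towards the shaft as it goes down, and grippy fingertips that do not follow can make it bind. At dead centre the bar is 37 mm below the hinge and 32 mm out from the pin's axis.
- pin_rest: Fixed wooden block, 64 x 50 mm and 50 mm high, with an upright 11 mm hole through its middle, in which the pin stands at the start. Origin at the middle of its underside.
- kitchen_timer: Round kitchen timer, 64 mm diameter, 49 mm high, a bystander. Origin at the middle of its underside.
- lemon: Lemon, 72 x 57 x 58 mm, a bystander. Origin at the middle of its underside.
- spice_jar: Spice jar with a dark lid, 41 mm diameter, 104 mm high, a bystander. Origin at the middle of its underside.

How it is judged:
By the outcome, as a careful person would: the job done as asked, in the order asked, and still so for the second after the job is handed in, with the robot touching nothing.
It also fails if it takes over 70 s, if anything falls off the work surface, if the arm or the gripper's body presses on something with over 40 N, if the wrist force passes 120 N, or if a joint passes its speed limit or range.

### The arm

A 6-joint arm with a two-finger parallel gripper is mounted at the origin on a cart in front of the work surface, level with it; the furniture and walls round the work are solid. World frame = base frame: x ahead of the robot, y to its left, z up, the work surface at z = 0. Lengths are in m, angles in degrees, forces in N, time in s.
With the tool pointing down it reaches from about 0.4 to 0.825 m from the base axis. Payload 7 kg.
Tool frame: the origin (TCP) lies on the centre line of the jaws, within the pads' length; the fingertips stand 14 mm ahead of it and the grasp point (between the pads) lies 5 mm behind it; z points along the fingers, y is the line along which they close (so a half turn about z gives the same grasp; the last joint's range is limited). The gripper opens to 88 mm and grips with 3 to 60 N. Pads are 19 mm wide; open, the fingers measure 130 mm over their backs; the gripper's body (78 mm by 193 mm) begins 47 mm behind the grasp point.
Start: joints at [-54.311, 20.546, 0.682, 0, -70.136, -16.507], TCP at [0.222, -0.638, 0.241] pointing down, gripper open.
Joint ranges: [-176.03, 176.03], [-82.01, 121.73], [-58.28, 71.71], [-173.87, 95.51], [-174.79, -0.11], [-173.66, 173.66]. Speed limits (degrees/s): [136.94, 136.94, 172.46, 180, 180, 180].

### API

Orientations are given as [roll, pitch, yaw] about the fixed x, y, z axes, in that order (R = Rz(yaw) Ry(pitch) Rx(roll)).
In Python, from plant import r gives the robot as it stands.
- The arm moves only by the tool send_rows, never from a script. Its argument "steps" is a list of rows, each an object with "dp": the shift along the tool's x, y, z in mm, a list of three; "roll": the turn about the tool's z in rad; "jaw": the opening in per cent of the stroke, from 0 (shut) to 100 (fully open). In form: [{"dp": [tx, ty, tz], "roll": roll, "jaw": jaw}, ...]. A call has 1 to 5 rows; each row is the pose to reach, as a shift and turn from the pose commanded when the call began, along the tool's axes at that moment; what a row does not reach only later rows make up. A row lasts 1/8 s, in which the tool goes at most 62.5 mm and 10.7 degrees, less where a joint would pass 70% of its speed; a pose out of reach is approached as far as the arm can. A call with a gripper value outside its range is refused whole. The fingers move at their own pace and stop on an object; "newtons" is the grip in N (left out, the last holds). Time passes only in rows, so rows that repeat a pose let the fingers close. It gives the time, the measured TCP pose, the force, the opening and the grip force at its end, in the units of the state.
- r.get_state(): the state, without advancing time (a new reading comes with each control period).
- r.capture(name): name is "scene" or "top" or "wrist"; returns a dict with "image" (420x560x3 uint8, blue, green, red), "K" (3x3 intrinsics, pixels), "rvec" (rotation vector, rad) and "tvec" (3), from world to camera coordinates, as OpenCV has them. Camera axes: x right, y down, z forward; pixel columns grow to the right and rows downward; lengths in m; the calibration is good to about 2 mm. The wrist camera is an equidistant fisheye: a pixel r from the principal point sees the ray r / f radians off the axis. A picture is of the moment at which its call begins. There is no depth.
- r.close_job(): hands the job in; it is judged then, once.
The state is a dict: "time_s": time; "joints": joint angles; "qd": joint speeds; "joint_torque": joint torques, N m; "tcp_pos": TCP position; "eef_rot": TCP orientation; "contact_force": force on the tool from outside, world axes, zero at the start; "moment": the same for the moment, N m; "gripper_width": finger opening in m; "gripper_force": force on a finger pad.
Only numpy, scipy, OpenCV 4.12 (cv2) and the standard library are available. Lean on these libraries where they do the work, as an engineer would, in place of code of your own. Each camera call takes 0.05 s, during which the arm holds its last target. There are 200 camera calls.

## Working session

There is one attempt and no reset: what is moved stays moved. The work goes in short steps, Python scripts to look and compute and a tool call to move; the robot and the scene stay as the last step left them, time stands still between calls to the robot, and variables do not carry over. Pictures are saved under pics/ and viewed, at most 12 in all, crops included, and the job is handed in when it is done.

Besides the shell and the picture viewer there is one more tool, called as name(argument=value, ...) on one line, values as JSON. send_rows: Moves the arm, as the interface text tells. Its arguments: {"type":"object","properties":{"steps":{"type":"array","items":{"type":"object","properties":{"dp":{"type":"array","items":{"type":"number"}},"roll":{"type":"number"},"jaw":{"type":"number"}}}},"newtons":{"type":"number"}},"required":["steps"]}

```bash
mkdir -p pics
cat > h.py <<'E'
import numpy as np,cv2
from plant import r
def cap(n,fn=None):
    c=r.capture(n)
    if fn: cv2.imwrite('pics/'+fn,c['image'])
    np.savez('/tmp/'+n+'.npz',**{k:np.array(c[k],float) for k in('K','rvec','tvec')},image=c['image'])
    return c
def ray(c,u,v,fish=False):
    K=np.array(c['K'],float);R=cv2.Rodrigues(np.array(c['rvec'],float))[0];t=np.array(c['tvec'],float).ravel()
    x=(u-K[0,2])/K[0,0];y=(v-K[1,2])/K[1,1]
    if fish:
        th=np.hypot(x,y);s=np.sin(th)/th if th>1e-9 else 1
        d=np.array([x*s,y*s,np.cos(th)])
    else: d=np.array([x,y,1.])
    return -R.T@t,R.T@d
def onz(c,u,v,z,fish=False):
    o,d=ray(c,u,v,fish);return o+d*(z-o[2])/d[2]
def proj(c,P,fish=False):
    K=np.array(c['K'],float);R=cv2.Rodrigues(np.array(c['rvec'],float))[0];t=np.array(c['tvec'],float).ravel()
    p=R@np.array(P,float)+t
    if fish:
        q=np.hypot(p[0],p[1]);th=np.arctan2(q,p[2]);x,y=p[:2]/q*th if q>1e-9 else(0,0)
    else: x,y=p[:2]/p[2]
    return np.array([K[0,0]*x+K[0,2],K[1,1]*y+K[1,2]])
E
python3 - <<'E'
from h import *
a=cap('scene','s1.png');b=cap('top','t1.png');w=cap('wrist','w1.png')
print(a['K'],b['K'],w['K'])
for c in(a,b,w):print(ray(c,280,210))
print(r.get_state())
cv2.imwrite('pics/st.png',cv2.resize(np.hstack([a['image'],b['image']]),(800,300)))
E
```

```text
[[395.22986252   0.         276.33542304]
 [  0.         395.22986252 211.39265179]
 [  0.           0.           1.        ]] [[487.47490556   0.         276.88249955]
 [  0.         487.47490556 201.80198185]
 [  0.           0.           1.        ]] [[325.1922621    0.         278.52534829]
 [  0.         325.1922621  210.80228675]
 [  0.           0.           1.        ]]
(array([-0.0734298 ,  0.64765364,  0.50281271]), array([ 0.60231541, -0.68806329, -0.4048252 ]))
(array([0.24197304, 0.01191923, 1.4836675 ]), array([ 0.19382745, -0.00847413, -0.98116402]))
(array([ 0.15774326, -0.65907755,  0.38416267]), array([ 0.23108849,  0.08571375, -0.96916351]))
{'time_s': 0.15, 'joints': array([-5.43095905e+01,  2.05842645e+01,  6.46112103e-01, -1.44082250e-02,
       -7.01333481e+01, -1.65085373e+01]), 'qd': array([-0.02947353, -0.0009258 ,  0.14350009,  0.13672663,  0.14289857,
       -0.07430528]), 'joint_torque': array([-1.67909318e-03, -5.83272493e+01,  2.93289632e+01,  7.00122625e+00,
        8.72567296e-03, -1.17373370e-04]), 'tcp_pos': array([ 0.22167216, -0.63721031,  0.23981528]), 'eef_rot': array([ 1.79927598e+02, -7.33133533e-03, -1.60823028e+02]), 'contact_force': array([ 0.11655528,  0.51037742, -0.84899921]), 'moment': array([-0.02680332,  0.00300316,  0.01389618]), 'gripper_force': 0.0, 'gripper_width': 0.08756218547249267}
```

View pics/t1.png

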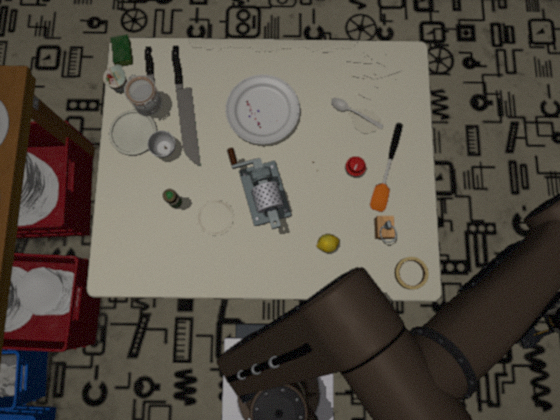

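View pics/s1.png

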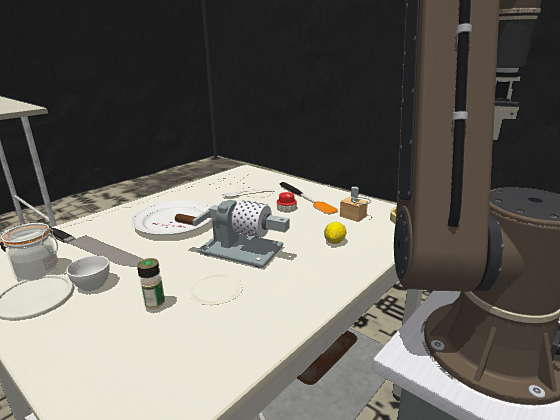

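The top view shows the rest with the pin at about (386,229) with its ring towards (391,241). The shaft end is at about (284,230), pointing down and slightly right. In the scene view the pin's tab is at (354,192) and the shaft end is at (288,225).

Run:
```python
from h import *
b=dict(np.load('/tmp/top.npz'));a=dict(np.load('/tmp/scene.npz'))
for n,u,v,z in[('rest',386,227,.05),('tab',386,227,.09),('ring',391,241,.057),('shaftend',285,231,.11),('drumctr',268,193,.137),('lemon',328,243,.03),('timer',356,167,.04),('jar',172,197,.1)]:print(n,onz(b,u,v,z).round(3))
I=b['image']
A=cv2.resize(I[130:260,225:305],None,fx=4,fy=4,interpolation=2);B=cv2.resize(I[205:270,350:440],None,fx=4.5,fy=4.5,interpolation=2)
C=cv2.resize(a['image'][175:225,320:385],None,fx=4,fy=4,interpolation=2)
o=np.zeros((560,760,3),np.uint8);o[:520,:320]=A;o[:B.shape[0],330:330+B.shape[1]]=B[:, :];o[300:500,330:590]=C
cv2.imwrite('pics/c1.png',o)
```

```text
rest [ 0.477 -0.317  0.05 ]
tab [ 0.471 -0.307  0.09 ]
ring [ 0.435 -0.328  0.057]
shaftend [ 0.453 -0.015  0.11 ]
drumctr [0.557 0.035 0.137]
lemon [ 0.43  -0.146  0.03 ]
timer [ 0.665 -0.233  0.04 ]
jar [0.55  0.314 0.1  ]
```

View pics/c1.png

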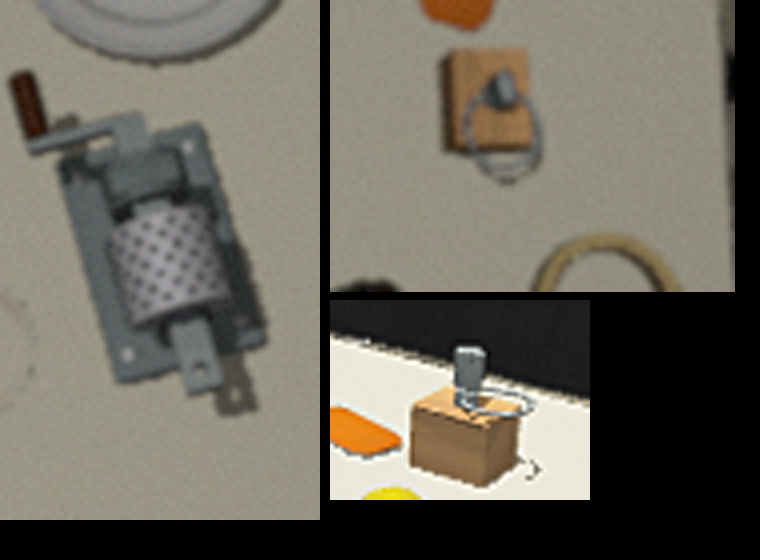

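send_rows(steps=[{"dp": [-60, 39, 0], "roll": 0, "jaw": 60}, {"dp": [-120, 78, 0], "roll": 0, "jaw": 60}, {"dp": [-180, 117, 0], "roll": 0, "jaw": 60}, {"dp": [-230, 150, 0], "roll": 0, "jaw": 60}, {"dp": [-280, 183, 0], "roll": 0, "jaw": 60}], newtons=15)

```text
time_s: 0.78
tcp_pos: [0.4136, -0.3883, 0.2405]
eef_rot: [-180.0, 0.0, -160.8]
contact_force: [1.0, -0.8, -0.6]
gripper_width: 0.053
gripper_force: 0.0
```

send_rows(steps=[{"dp": [-40, 26, 0], "roll": 0, "jaw": 60}, {"dp": [-66, 43, 0], "roll": 0, "jaw": 60}, {"dp": [-66, 43, 0], "roll": 0, "jaw": 60}, {"dp": [-66, 43, 0], "roll": 0, "jaw": 60}])

```text
time_s: 1.27
tcp_pos: [0.4607, -0.3278, 0.2404]
eef_rot: [180.0, -0.0, -160.8]
contact_force: [-0.6, -1.1, -1.3]
gripper_width: 0.0525
gripper_force: 0.0
```

Run:
```python
from h import *
w=cap('wrist','w2.png');s=r.get_state();print(s['tcp_pos'],s['eef_rot'],s['time_s'])
print(ray(w,280,210,True))
b=dict(np.load('/tmp/top.npz'))
print('hole',onz(b,275,223.3,.11),'plate edge',onz(b,225+51,130+31,.016),onz(b,225+66,130+85,.016))
```

```text
[ 0.4604863  -0.32822523  0.24040719] [ 1.79988366e+02 -2.11800792e-02 -1.60840183e+02] 1.325
(array([ 0.3967963 , -0.34964884,  0.38484492]), array([ 0.23119215,  0.0846459 , -0.96921889]))
hole [0.47446474 0.01394351 0.11      ] plate edge [0.68835379 0.01335313 0.016     ] [ 0.51671645 -0.03459507  0.016     ]
```

View pics/w2.png

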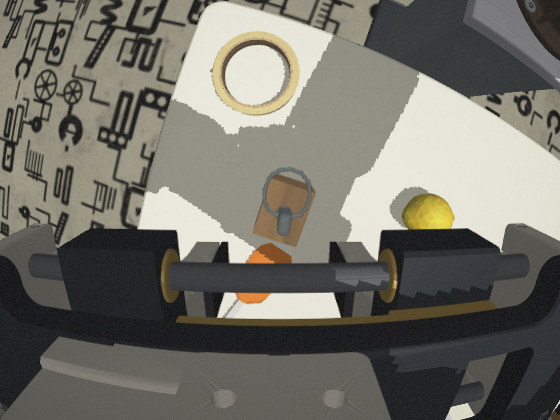

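The wrist view shows the rest at (285,210), the tab from base (283,208) to top (285,234), and the ring's far bar at (288,168). I'll zoom in for the yaw.

Run:
```python
from h import *
w=dict(np.load('/tmp/wrist.npz'));I=w['image']
cv2.imwrite('pics/c2.png',cv2.resize(I[160:252,240:330],None,fx=6,fy=6,interpolation=2))
for n,u,v,z in[('tabtop',285,234,.095),('tabtop',285,213,.063),('ringfar',288,169,.057),('c',277,175,.05),('c',316,188,.05),('c',253,237,.05),('c',292,246,.05)]:print(n,onz(w,u,v,z,True).round(4))
```

```text
tabtop [ 0.4863 -0.3122  0.095 ]
tabtop [ 0.4749 -0.3157  0.063 ]
ringfar [ 0.4319 -0.3275  0.057 ]
c [ 0.4423 -0.3357  0.05  ]
c [ 0.4417 -0.2926  0.05  ]
c [ 0.515  -0.3382  0.05  ]
c [ 0.5108 -0.2945  0.05  ]
```

View pics/c2.png

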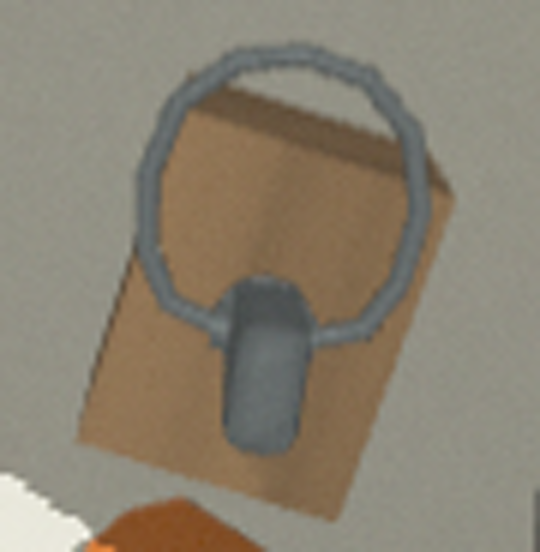

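Run:
```python
from h import *
w=dict(np.load('/tmp/wrist.npz'))
f=lambda x,y,z:onz(w,240+(x+.5)/6-.5,160+(y+.5)/6-.5,z,True)
far=f(293,53,.057);h1=f(215,335,.057);h2=f(322,340,.057);L=f(147,195,.057);R_=f(422,195,.057)
m=(h1+h2)/2;print('far',far,'hinge',m,np.linalg.norm(far-m))
d=m-far;print('yaw ring',np.degrees(np.arctan2(d[1],d[0])));e=h1-h2;print('hinge',e,np.degrees(np.arctan2(e[1],e[0])))
e=L-R_;print('wide',np.linalg.norm(e),np.degrees(np.arctan2(e[1],e[0])),(L+R_)/2)
print('top',f(268,320,.095),f(258,452,.095),f(263,385,.095),'sides',f(228,385,.095),f(302,385,.095))
rc=[f(185,110,.05),f(450,195,.05),f(78,440,.05),f(335,520,.05)];print(rc,'mean',np.mean(rc,0))
```

```text
far [ 0.43115848 -0.32729368  0.057     ] hinge [ 0.479446   -0.31465705  0.057     ] 0.04991360963645122
yaw ring 14.665182913222683
hinge [ 0.00527885 -0.01791142  0.        ] -73.57869644121115
wide 0.04716846925844956 -70.7397689031111 [ 0.45466559 -0.32045952  0.057     ]
top [ 0.46726428 -0.31972068  0.095     ] [ 0.48794224 -0.3140714   0.095     ] [ 0.4773465  -0.31698051  0.095     ] sides [ 0.47913066 -0.32210515  0.095     ] [ 0.47536027 -0.31126584  0.095     ]
[array([ 0.44744703, -0.34116531,  0.05      ]), array([ 0.44631008, -0.29243267,  0.05      ]), array([ 0.5106987 , -0.34004964,  0.05      ]), array([ 0.50989486, -0.29083895,  0.05      ])] mean [ 0.47858767 -0.31612164  0.05      ]
```

send_rows(steps=[{"dp": [-20.5, 5.8, 50], "roll": 0.064, "jaw": 50}, {"dp": [-20.5, 5.8, 100], "roll": 0.064, "jaw": 45}, {"dp": [-20.5, 5.8, 135], "roll": 0.064, "jaw": 45}, {"dp": [-20.5, 5.8, 161], "roll": 0.064, "jaw": 45}, {"dp": [-20.5, 5.8, 161], "roll": 0.064, "jaw": 45}])

```text
time_s: 1.95
tcp_pos: [0.4763, -0.3161, 0.0776]
eef_rot: [179.9, -0.2, -164.6]
contact_force: [1.1, -0.1, 0.3]
gripper_width: 0.0395
gripper_force: 0.0
```

send_rows(steps=[{"dp": [0, 0, 0], "roll": 0, "jaw": 0}, {"dp": [0, 0, 0], "roll": 0, "jaw": 0}, {"dp": [0, 0, 0], "roll": 0, "jaw": 0}, {"dp": [0, 0, 0], "roll": 0, "jaw": 0}, {"dp": [0, 0, 0], "roll": 0, "jaw": 0}], newtons=20)

```text
time_s: 2.58
tcp_pos: [0.4789, -0.3158, 0.0805]
eef_rot: [-179.9, 0.1, -164.5]
contact_force: [-0.6, 0.9, 6.3]
gripper_width: 0.012
gripper_force: 20.0
```

send_rows(steps=[{"dp": [0, 0, -15], "roll": 0, "jaw": 0}, {"dp": [0, 0, -45], "roll": 0, "jaw": 0}, {"dp": [0, 0, -90], "roll": 0, "jaw": 0}, {"dp": [0, 0, -130], "roll": 0, "jaw": 0}, {"dp": [0, 0, -130], "roll": 0, "jaw": 0}])

```text
time_s: 3.2
tcp_pos: [0.4801, -0.3163, 0.214]
eef_rot: [-179.8, 0.3, -164.5]
contact_force: [-0.3, 1.1, -1.7]
gripper_width: 0.0115
gripper_force: 20.0
```

```bash
cat >> h.py <<'E'
def go(P,yaw=None):
    s=r.get_state();y=np.radians(s['eef_rot'][2]);d=(np.array(P)-s['tcp_pos'])*1000
    print('t',s['time_s'],'pos',s['tcp_pos'].round(4),s['eef_rot'].round(2),'F',s['contact_force'].round(1))
    print('dp',round(d@[np.cos(y),np.sin(y),0],1),round(d@[np.sin(y),-np.cos(y),0],1),round(-d[2],1),'roll',0 if yaw is None else round(-(np.radians(yaw)-y),4))
E
python3 - <<'E'
from h import *
y=np.radians(15.5);go(np.array([.474,.014,.211])-.045*np.array([-np.sin(y),np.cos(y),0])-.0*np.array([np.cos(y),np.sin(y),0]))
E
```

```text
t 3.2 pos [ 0.4801 -0.3163  0.214 ] [-179.77    0.32 -164.45] F [-0.3  1.1 -1.7]
dp -82.6 274.8 3.0 roll 0
```

send_rows(steps=[{"dp": [-17, 55, 0], "roll": 0, "jaw": 0}, {"dp": [-34, 110, 0], "roll": 0, "jaw": 0}, {"dp": [-50, 165, 0], "roll": 0, "jaw": 0}, {"dp": [-67, 220, 0], "roll": 0, "jaw": 0}, {"dp": [-78, 258, 0], "roll": 0, "jaw": 0}])

```text
time_s: 3.82
tcp_pos: [0.4838, -0.044, 0.2094]
eef_rot: [180.0, -0.0, -164.4]
contact_force: [0.9, -0.0, -0.8]
gripper_width: 0.012
gripper_force: 20.0
```

send_rows(steps=[{"dp": [-5, 17, 0], "roll": 0, "jaw": 0}, {"dp": [-5, 17, 0], "roll": 0, "jaw": 0}, {"dp": [-5, 17, 0], "roll": 0, "jaw": 0}])

```text
time_s: 4.2
tcp_pos: [0.4846, -0.0292, 0.2093]
eef_rot: [-180.0, -0.0, -164.5]
contact_force: [-0.4, -0.6, -1.3]
gripper_width: 0.012
gripper_force: 20.0
```

Run:
```python
from h import *
w=cap('wrist','w3.png');go([.474,.014,.211])
u,v=proj(w,[.474,.014,.11],True);print(u,v)
I=w['image'];u0,v0=max(0,int(u)-110),max(0,int(v)-75);print(u0,v0)
cv2.imwrite('pics/c3.png',cv2.resize(I[v0:v0+150,u0:u0+200],None,fx=4,fy=4,interpolation=2))
```

```text
t 4.25 pos [ 0.4846 -0.0294  0.2094] [-1.8000e+02 -4.0000e-02 -1.6454e+02] F [ 0.1 -0.1 -1.3]
dp -1.3 44.6 -1.6 roll 0
334.77300017893697 218.594632003758
224 143
```

View pics/c3.png

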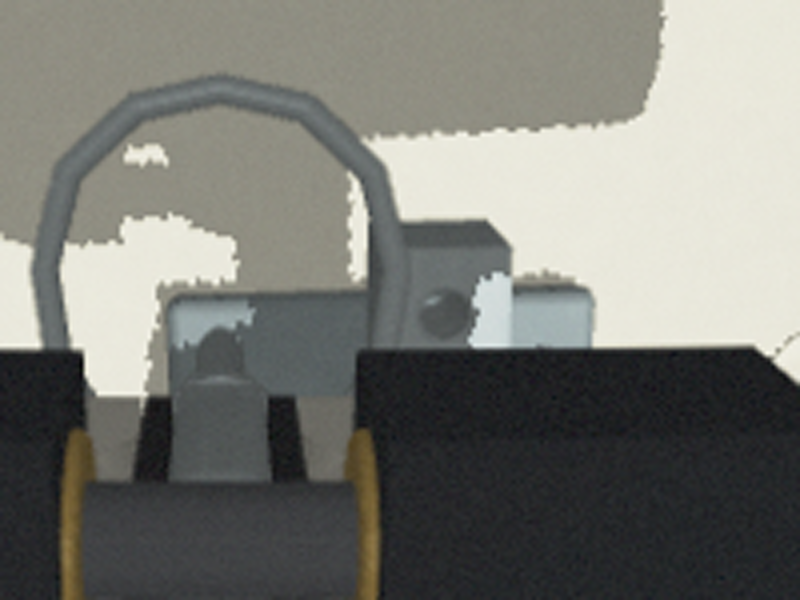

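The zoom shows the hole at crop (447,315), the end-face top edge at y≈250, the shaft's right edge at x≈512, and the base plate's front edge from (180,294) to (580,288).

Run:
```python
from h import *
w=dict(np.load('/tmp/wrist.npz'))
f=lambda x,y,z:onz(w,224+(x+.5)/4-.5,143+(y+.5)/4-.5,z,True)
an=lambda e:np.degrees(np.arctan2(e[1],e[0]))
H=f(447,315,.11);print('hole',H)
A,B=f(512,255,.11),f(512,343,.11);print('edge yaw',an(B-A),A,B)
A2,B2=f(410,249,.11),f(510,250,.11);print('end',an(B2-A2)-90,A2,B2)
A,B=f(190,294,.016),f(575,288,.016);print('plate',an(B-A)-90)
far=f(222,88,.1874);L=f(48,270,.1874);R=f(385,270,.1874)
print('ring far',far,'LR',(L+R)/2,np.linalg.norm(L-R),an(L-R)+90)
y=np.radians(15.5);x=np.array([np.cos(y),np.sin(y),0]);print('axis from far',far+.049*x)
print('end to hole',(H-B2)@x,'lat edge->hole',(H-B2)@np.array([-x[1],x[0],0]))
```

```text
hole [0.4760402 0.0151778 0.11     ]
edge yaw 18.899011420725664 [0.46094932 0.0239678  0.11      ] [0.47808871 0.02983559 0.11      ]
end 15.043860345597736 [0.46527963 0.00399133 0.11      ] [0.4601019  0.02325588 0.11      ]
plate 16.33838506511674
ring far [ 0.43692362 -0.04178833  0.1874    ] LR [ 0.46033318 -0.03606046  0.1874    ] 0.044739611558828565 15.491419931045783
axis from far [ 0.48414151 -0.02869365  0.1874    ]
end to hole 0.013199855677944733 lat edge->hole -0.012043617530990586
```

```bash
python3 -c "
from h import *
go([.4763,.0148,.187],-164.1)"
```

```text
t 4.25 pos [ 0.4846 -0.0294  0.2094] [-1.8000e+02 -4.0000e-02 -1.6454e+02] F [ 0.1 -0.1 -1.3]
dp -3.8 44.8 22.4 roll -0.0077
```

send_rows(steps=[{"dp": [-3.8, 24, 0], "roll": -0.008, "jaw": 0}, {"dp": [-3.8, 44.8, 0], "roll": -0.008, "jaw": 0}, {"dp": [-3.8, 44.8, 10], "roll": -0.008, "jaw": 0}, {"dp": [-3.8, 44.8, 22], "roll": -0.008, "jaw": 0}, {"dp": [-3.8, 44.8, 22], "roll": -0.008, "jaw": 0}])

```text
time_s: 4.88
tcp_pos: [0.4757, 0.0147, 0.1861]
eef_rot: [-180.0, -0.2, -164.1]
contact_force: [-0.9, -0.1, -0.4]
gripper_width: 0.0117
gripper_force: 20.0
```

send_rows(steps=[{"dp": [0, 0, 0], "roll": 0, "jaw": 0}, {"dp": [0, 0, 0], "roll": 0, "jaw": 0}, {"dp": [0, 0, 0], "roll": 0, "jaw": 0}])

```text
time_s: 5.25
tcp_pos: [0.4767, 0.0157, 0.1878]
eef_rot: [180.0, 0.0, -164.0]
contact_force: [-1.2, 0.2, -0.6]
gripper_width: 0.0122
gripper_force: 20.0
```

Run:
```python
from h import *
go([.4763,.0148,.177],-164.0)
w=cap('wrist','w4.png');a=cap('scene','s4.png')
u,v=proj(a,[.476,.015,.13]);u,v=int(u),int(v)
A=cv2.resize(a['image'][v-40:v+35,u-50:u+50],None,fx=4,fy=4,interpolation=2)
B=cv2.resize(w['image'][140:240,225:325],None,fx=4,fy=4,interpolation=2)
o=np.zeros((400,800,3),np.uint8);o[:300,:400]=A;o[:,400:]=B
print(u-50,v-40);cv2.imwrite('pics/c4.png',o)
```

```text
t 5.25 pos [0.4767 0.0157 0.1878] [ 1.8000e+02  3.0000e-02 -1.6403e+02] F [-1.2  0.2 -0.6]
dp 0.6 -0.8 10.8 roll -0.0006
231 170
```

View pics/c4.png

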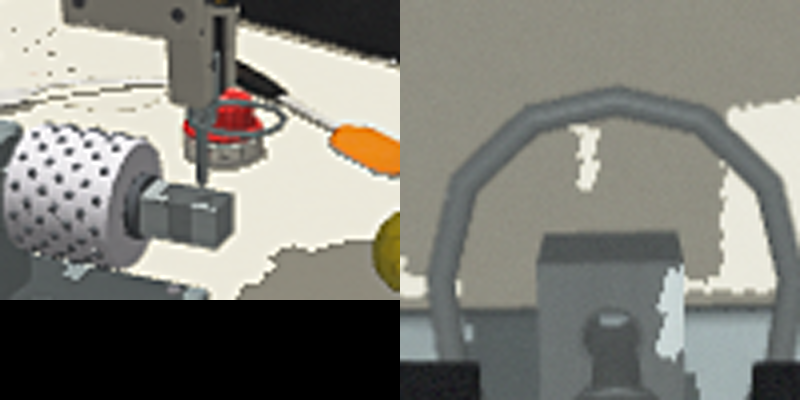

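Pin tip is just above the hole (hole at (611,335), shank at x≈614 in the zoom), so I'll lower it gently.

send_rows(steps=[{"dp": [0.3, -0.6, 4], "roll": 0, "jaw": 0}, {"dp": [0.3, -0.6, 8], "roll": 0, "jaw": 0}, {"dp": [0.3, -0.6, 11], "roll": 0, "jaw": 0}, {"dp": [0.3, -0.6, 13], "roll": 0, "jaw": 0}, {"dp": [0.3, -0.6, 13], "roll": 0, "jaw": 0}])

```text
time_s: 5.98
tcp_pos: [0.4763, 0.015, 0.1744]
eef_rot: [-180.0, -0.0, -164.0]
contact_force: [-0.2, 0.3, -0.9]
gripper_width: 0.0116
gripper_force: 20.0
```

send_rows(steps=[{"dp": [0, 0, 1.5], "roll": 0, "jaw": 0}, {"dp": [0, 0, 3], "roll": 0, "jaw": 0}, {"dp": [0, 0, 4.5], "roll": 0, "jaw": 0}, {"dp": [0, 0, 5], "roll": 0, "jaw": 0}])

```text
time_s: 6.48
tcp_pos: [0.4763, 0.0151, 0.1694]
eef_rot: [-180.0, -0.0, -164.0]
contact_force: [0.5, 0.2, -1.1]
gripper_width: 0.0122
gripper_force: 20.0
```

send_rows(steps=[{"dp": [0, 0, 4], "roll": 0, "jaw": 0}, {"dp": [0, 0, 8], "roll": 0, "jaw": 0}, {"dp": [0, 0, 12], "roll": 0, "jaw": 0}, {"dp": [0, 0, 16], "roll": 0, "jaw": 0}, {"dp": [0, 0, 16], "roll": 0, "jaw": 0}])

```text
time_s: 7.1
tcp_pos: [0.4761, 0.015, 0.1532]
eef_rot: [-180.0, -0.0, -164.0]
contact_force: [-0.6, -0.5, -0.6]
gripper_width: 0.0119
gripper_force: 20.0
```

send_rows(steps=[{"dp": [0, 0, 3], "roll": 0, "jaw": 0}, {"dp": [0, 0, 6], "roll": 0, "jaw": 0}, {"dp": [0, 0, 9], "roll": 0, "jaw": 0}, {"dp": [0, 0, 9], "roll": 0, "jaw": 0}])

```text
time_s: 7.6
tcp_pos: [0.4762, 0.015, 0.1443]
eef_rot: [-180.0, -0.0, -164.0]
contact_force: [0.2, -0.7, -0.3]
gripper_width: 0.0117
gripper_force: 20.0
```

send_rows(steps=[{"dp": [0, 0, 1], "roll": 0, "jaw": 0}, {"dp": [0, 0, 2], "roll": 0, "jaw": 0}, {"dp": [0, 0, 3], "roll": 0, "jaw": 0}, {"dp": [0, 0, 3.5], "roll": 0, "jaw": 0}])

```text
time_s: 8.1
tcp_pos: [0.4763, 0.0151, 0.141]
eef_rot: [-180.0, -0.0, -164.0]
contact_force: [-1.0, -0.1, -0.7]
gripper_width: 0.0121
gripper_force: 20.0
```

send_rows(steps=[{"dp": [0, 0, 0.5], "roll": 0, "jaw": 0}, {"dp": [0, 0, 1], "roll": 0, "jaw": 0}, {"dp": [0, 0, 1], "roll": 0, "jaw": 0}])

```text
time_s: 8.48
tcp_pos: [0.4764, 0.0151, 0.1405]
eef_rot: [-180.0, 0.0, -164.0]
contact_force: [-2.9, 1.0, 5.2]
gripper_width: 0.0117
gripper_force: 20.0
```

The contact force of about 6 N came at z 0.1405, the same TCP-to-collar offset as in the rest, so the collar is seated. Letting go and rising.

send_rows(steps=[{"dp": [0, 0, 0], "roll": 0, "jaw": 30}, {"dp": [0, 0, 0], "roll": 0, "jaw": 30}, {"dp": [0, 0, 0], "roll": 0, "jaw": 30}, {"dp": [0, 0, -30], "roll": 0, "jaw": 30}, {"dp": [0, 0, -80], "roll": 0, "jaw": 30}])

```text
time_s: 9.1
tcp_pos: [0.4753, 0.0147, 0.2195]
eef_rot: [-180.0, -0.2, -164.0]
contact_force: [1.4, 0.6, 0.1]
gripper_width: 0.0264
gripper_force: 0.0
```

send_rows(steps=[{"dp": [0, 0, -20], "roll": 0, "jaw": 0}, {"dp": [0, 0, -20], "roll": 0, "jaw": 0}, {"dp": [0, 0, -20], "roll": 0, "jaw": 0}, {"dp": [0, 0, -20], "roll": 0, "jaw": 0}])

```text
time_s: 9.6
tcp_pos: [0.4758, 0.0149, 0.239]
eef_rot: [-180.0, -0.1, -164.0]
contact_force: [0.2, -0.5, -0.9]
gripper_width: 0.0003
gripper_force: 0.0
```

Run:
```python
from h import *
go([.4763,.0148,.177],-164.0);print(r.get_state()['gripper_width'])
w=cap('wrist','w5.png');a=cap('scene','s5.png')
u,v=231,170
A=cv2.resize(a['image'][v-10:v+90,u:u+100],None,fx=4,fy=4,interpolation=2)
B=cv2.resize(w['image'][140:240,235:335],None,fx=4,fy=4,interpolation=2)
cv2.imwrite('pics/c5.png',np.hstack([A,B]))
```

```text
t 9.6 pos [0.4758 0.0149 0.239 ] [-1.7999e+02 -1.1000e-01 -1.6403e+02] F [ 0.2 -0.5 -0.9]
dp -0.4 -0.2 62.0 roll -0.0005
0.0002671455832871222
```

View pics/c5.png

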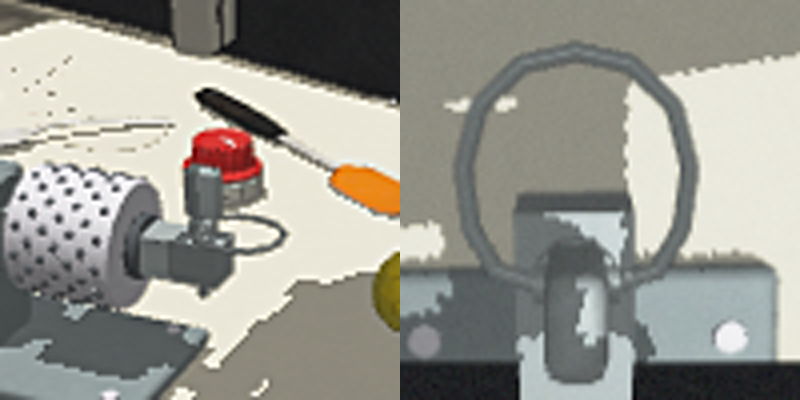

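The pin is seated: collar on the shaft, tip showing below at (203,290), ring open towards the robot at (265,235). On the far bar alone, the gripper's body would foul the tab before dead centre. So I'll open the fingers to straddle the shaft and press both side wires about 30 mm from the hinge, following the arc.

Run:
```python
from h import *
w=dict(np.load('/tmp/wrist.npz'))
f=lambda x,y,z:onz(w,235+(x+.5)/4-.5,140+(y+.5)/4-.5,z,True)
far=f(177,51,.117);L=f(60,160,.117);R=f(290,160,.117)
y=np.radians(16);x=np.array([np.cos(y),np.sin(y),0])
e=L-R
print(far,far+.049*x,(L+R)/2,np.degrees(np.arctan2(e[1],e[0]))+90,'top',f(178,320,.155))
go(np.array([.4763,.0150,.141])-.0405*x,-164)
```

```text
[0.42895797 0.00196729 0.117     ] [0.47605979 0.01547352 0.117     ] [0.45076642 0.0077729  0.117     ] 15.964046566279052 top [0.47336476 0.01486343 0.155     ]
t 9.7 pos [0.476  0.0149 0.2393] [-1.7999e+02 -9.0000e-02 -1.6403e+02] F [-0.4 -0.6 -0.1]
dp 40.2 -0.0 98.3 roll -0.0005
```

send_rows(steps=[{"dp": [40, 0, 0], "roll": 0, "jaw": 39}, {"dp": [40, 0, 0], "roll": 0, "jaw": 39}, {"dp": [40, 0, 40], "roll": 0, "jaw": 39}, {"dp": [40, 0, 80], "roll": 0, "jaw": 39}, {"dp": [40, 0, 98], "roll": 0, "jaw": 39}])

```text
time_s: 10.32
tcp_pos: [0.4371, 0.0037, 0.1399]
eef_rot: [-180.0, -0.2, -164.0]
contact_force: [0.0, -0.2, 0.8]
gripper_width: 0.0336
gripper_force: 0.0
```

send_rows(steps=[{"dp": [0, 0, 0], "roll": 0, "jaw": 39}, {"dp": [0, 0, 0], "roll": 0, "jaw": 39}, {"dp": [0, 0, 0], "roll": 0, "jaw": 39}])

```text
time_s: 10.7
tcp_pos: [0.4386, 0.0044, 0.143]
eef_rot: [180.0, 0.1, -164.0]
contact_force: [-0.5, 0.1, 0.0]
gripper_width: 0.0345
gripper_force: 0.0
```

Run:
```python
from h import *
y=np.radians(16);x=np.array([np.cos(y),np.sin(y),0])
go(np.array([.4763,.0150,.133])-.0395*x,-164);print(r.get_state()['gripper_width'])
w=cap('wrist','w6.png');a=cap('scene','s6.png')
A=cv2.resize(a['image'][160:260,231:331],None,fx=4,fy=4,interpolation=2)
B=cv2.resize(w['image'][140:240,230:330],None,fx=4,fy=4,interpolation=2)
cv2.imwrite('pics/c6.png',np.hstack([A,B]))
```

```text
t 10.7 pos [0.4386 0.0044 0.143 ] [ 1.7999e+02  1.0000e-01 -1.6402e+02] F [-0.5  0.1  0. ]
dp 0.3 -0.2 10.0 roll -0.0004
0.03447780557718125
```

View pics/c6.png

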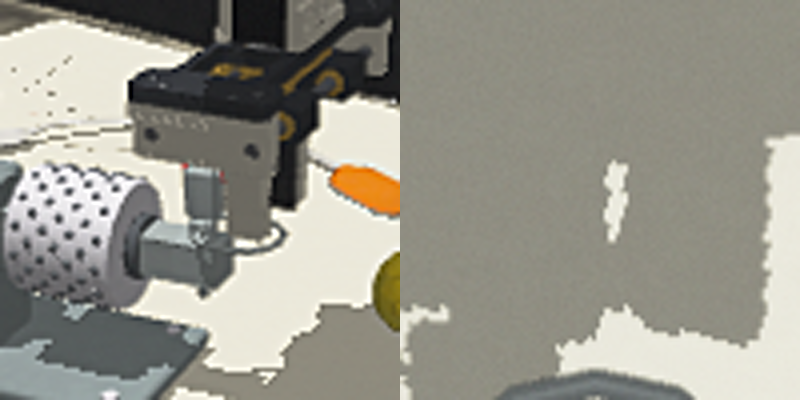

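send_rows(steps=[{"dp": [0.3, 0, 6], "roll": 0, "jaw": 39}, {"dp": [0.3, 0, 10], "roll": 0, "jaw": 39}, {"dp": [0, 0, 14], "roll": 0, "jaw": 39}, {"dp": [0, 0, 16], "roll": 0, "jaw": 39}, {"dp": [0, 0, 16], "roll": 0, "jaw": 39}])

```text
time_s: 11.42
tcp_pos: [0.4378, 0.004, 0.126]
eef_rot: [-180.0, -0.0, -164.0]
contact_force: [-1.2, -1.0, 4.1]
gripper_width: 0.0341
gripper_force: 1.7
```

send_rows(steps=[{"dp": [-0.6, 0, 2.5], "roll": 0, "jaw": 39}, {"dp": [-1.6, 0, 5.5], "roll": 0, "jaw": 39}, {"dp": [-2.7, 0, 8], "roll": 0, "jaw": 39}, {"dp": [-4, 0, 10.5], "roll": 0, "jaw": 39}, {"dp": [-5.7, 0, 13], "roll": 0, "jaw": 39}])

```text
time_s: 12.05
tcp_pos: [0.4432, 0.0056, 0.1127]
eef_rot: [180.0, -0.0, -164.0]
contact_force: [-2.3, -0.8, 1.2]
gripper_width: 0.0344
gripper_force: 2.0
```

send_rows(steps=[{"dp": [-1.4, 0, 1.8], "roll": 0, "jaw": 39}, {"dp": [-2.9, 0, 3.4], "roll": 0, "jaw": 39}, {"dp": [-4, 0, 4.5], "roll": 0, "jaw": 39}, {"dp": [-5.1, 0, 5.4], "roll": 0, "jaw": 39}, {"dp": [-5.1, 0, 5.4], "roll": 0, "jaw": 39}])

```text
time_s: 12.68
tcp_pos: [0.4487, 0.0072, 0.1078]
eef_rot: [180.0, 0.0, -164.0]
contact_force: [-0.3, -0.2, 0.7]
gripper_width: 0.0341
gripper_force: 0.0
```

Run:
```python
from h import *
go([.4763,.0150,.133]);a=cap('scene','s7.png')
cv2.imwrite('pics/c7.png',cv2.resize(a['image'][170:260,231:331],None,fx=5,fy=5,interpolation=2))
```

```text
t 12.675 pos [0.4487 0.0072 0.1078] [ 1.8000e+02  4.0000e-02 -1.6402e+02] F [-0.3 -0.2  0.7]
dp -28.6 -0.1 -25.2 roll 0
```

View pics/c7.png

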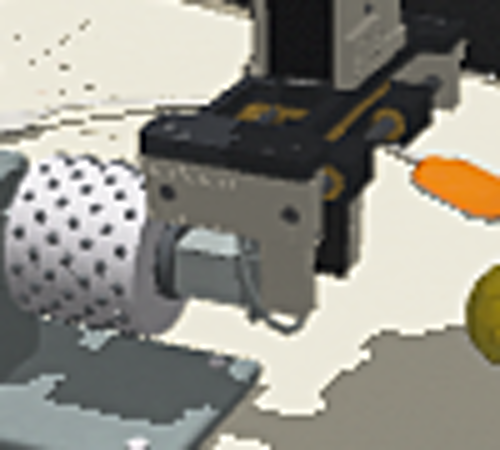

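The ring is at roughly 55° with its far bar at (285,328) in the zoom, and the contact force has nearly vanished, so it's near dead centre. I'll continue a little down and in.

send_rows(steps=[{"dp": [-1.5, 0, 1], "roll": 0, "jaw": 39}, {"dp": [-3, 0, 1.5], "roll": 0, "jaw": 39}, {"dp": [-5, 0, 1.5], "roll": 0, "jaw": 39}, {"dp": [-8, 0, 1.5], "roll": 0, "jaw": 39}, {"dp": [-8, 0, 1.5], "roll": 0, "jaw": 39}])

```text
time_s: 13.35
tcp_pos: [0.4563, 0.0093, 0.1062]
eef_rot: [-180.0, 0.0, -164.0]
contact_force: [-0.0, -0.3, -0.3]
gripper_width: 0.0339
gripper_force: 0.0
```

Run:
```python
from h import *
go([.4763,.0150,.133]);a=cap('scene','s8.png')
b=dict(image=cv2.imread('pics/s7.png'))
for n,i in(('s7',b),('s8',a)):
    g=i['image'][205:250,270:300].astype(int).sum(2)//3
    print(n);print('\n'.join(''.join('#' if v<130 else '+' if v<175 else '.' for v in row) for row in g[::1]))
```

```text
t 13.35 pos [0.4563 0.0093 0.1062] [-1.8000e+02  1.0000e-02 -1.6403e+02] F [-0.  -0.3 -0.3]
dp -20.8 -0.1 -26.8 roll 0
s7
#+############################
##+##+#+######################
##############################
##############################
##############################
##############################
##############################
##############################
##############################
##############################
++##+#########################
...++#########################
........######################
........+#####################
........+#####################
###++...+#####################
##############################
##############################
##############################
##############################
########################....##
########################......
########################......
########################......
########################......
....+###################......
.........+##############+.....
..........+####++######.......
..........+####.....##+.......
...........+..##+...##........
...............######+........
.................
[... 1114 characters left out ...]
#########.........
#####################.........
#####################.........
....+################.........
.......##+###########.........
.......##.+#########..........
.......##.+###..+++...........
.......+#..##+................
........##+#+.................
.........##...................
..............................
..............................
..............................
####..........................
########+.....................
###+++##+++++.................
#######+++++#+............####
#######++++##.............#+++
########+++##............##+++
############+...........##++++
############+#+.......###+++++
###########+#+........+#++++++
###########++..........#++++++
```

send_rows(steps=[{"dp": [15, 0, 0], "roll": 0, "jaw": 39}, {"dp": [30, 0, 0], "roll": 0, "jaw": 39}, {"dp": [40, 0, -40], "roll": 0, "jaw": 39}, {"dp": [40, 0, -95], "roll": 0, "jaw": 39}, {"dp": [40, 0, -140], "roll": 0, "jaw": 39}])

```text
time_s: 14.02
tcp_pos: [0.4164, -0.0022, 0.2482]
eef_rot: [180.0, 0.1, -164.0]
contact_force: [1.4, 0.9, -0.9]
gripper_width: 0.0344
gripper_force: 0.0
```

Run:
```python
from h import *
go([.4763,.0150,.133]);a=cap('scene','s9.png');t=cap('top','t9.png')
A=cv2.resize(a['image'][170:260,231:331],None,fx=5,fy=5,interpolation=2)
B=cv2.resize(a['image'][140:320,120:400],(300,193))
o=np.zeros((450,800,3),np.uint8);o[:,:500]=A;o[:193,500:]=B;o[200:425,500:]=cv2.resize(t['image'],(300,225))
cv2.imwrite('pics/c9.png',o)
```

```text
t 14.025 pos [ 0.4164 -0.0022  0.2482] [ 1.7999e+02  8.0000e-02 -1.6401e+02] F [ 1.4  0.9 -0.9]
dp -62.4 0.0 115.2 roll 0
```

View pics/c9.png

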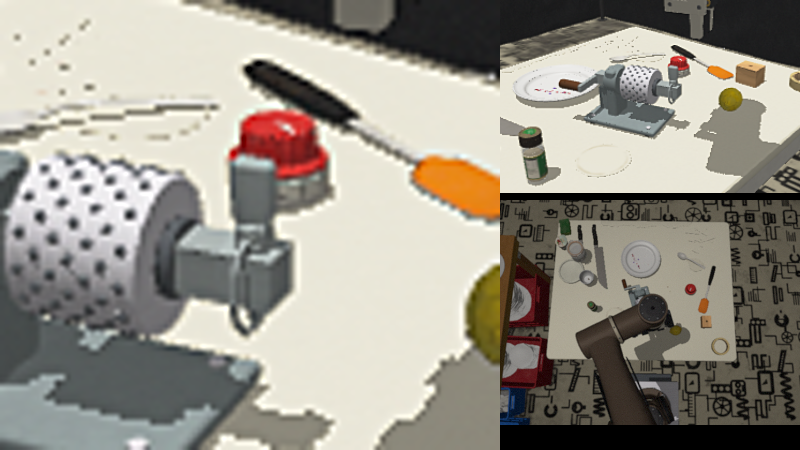

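The zoom shows the ring hanging vertically round the shaft from (243,235) to (245,330), with its bar under the tip. The pin is upright and seated, the bystanders look untouched, and the gripper is clear.

send_rows(steps=[{"dp": [0, 0, 0], "roll": 0, "jaw": 39}, {"dp": [0, 0, 0], "roll": 0, "jaw": 39}, {"dp": [0, 0, 0], "roll": 0, "jaw": 39}])

```text
time_s: 14.5
tcp_pos: [0.4169, -0.002, 0.2453]
eef_rot: [-180.0, -0.1, -164.0]
contact_force: [-0.5, -0.1, 0.5]
gripper_width: 0.0343
gripper_force: 0.0
```

```bash
python3 -c "
from plant import r
print(r.close_job())"
```

```text
the job is handed in; nothing more can be done
None
```

The linchpin is seated in the shaft's hole and released, its ring is closed under the tip, and the job is handed in after about 14.5 s; the hand-in returned no verdict, and I pressed the ring's side wires rather than its far bar to keep the gripper body off the tab.

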